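# Turn the sweet-jar carousel so the red-lidded jar faces front

## Task

A customer has asked for the sweets in the red-lidded jar. Push the rim of the revolving counter display round with your fingertips, smoothly and not fast, until the red-lidded jar stands at the front, squarely behind the price ticket, then let go and leave it standing still. Only the tray is to be pushed: do not handle, lift or upset any of the jars, and leave the other goods on the counter where they are.

Things in the scene. Friction and masses are not known exactly. Their poses are not given: they have to be found in the camera images.
- stand: grey fixed foot (196 mm round, 17 mm high) and column under the tray. Origin: on the turning axis, at counter level. Its own +x points to the FRONT of the display (away from the robot, towards the customers, up to 30 degrees either side), where it carries the price ticket: white card with a red band, 80 mm wide, leaning back, 155 to 190 mm from the axis, top 43 mm above the counter, lower than the tray.
- front_spot (a point): the front place: the point 100 mm from the axis along the stand's +x, 56 mm above the counter. The cup that is at the front is centred over it. Fixed to the stand; it does not turn.
- tray_hub (a point): centre of the underside of the white turning tray, on the vertical axis, 50 mm above the counter; its axes turn with the tray. The tray: five clear open cups (80 mm outside diameter, 5 mm wall, rim 100 mm and floor 56 mm above the counter) centred 100 mm from the axis, 72 degrees apart, one on the point's own +x. Their outer walls form the scalloped rim, 280 mm over all.
- tray_gap (a point): middle of one of the five alike gaps in the scalloped rim, halfway between two cups (36 degrees from each), 110 mm from the axis, at rim height, 100 mm above the counter; turns with the tray. Here a fingertip let down from above can push the side of a cup. The gap is 37 mm wide at 81 mm from the axis, 47 mm at 100, 62 mm at 110. Open below, but a plate 56 mm up reaches out to 80 mm. The jars' lids rise to 116 mm.
- tray (a joint): turning angle of the tray in rad, 0 at the start, growing counter-clockwise seen from above; turns freely either way for more than a full turn. Stiff bearing: about 1.5 N at the rim moves it, and it coasts only a few degrees from a slow push; no detents.
- jar_red: sweet jar with a RED lid, closed, loose: 64 mm across, 60 mm tall (46 mm clear body showing red sweets, then a 14 mm lid of the same width). Stands in one of the tray's five cups, a different one each time, with about 3 mm play. Origin: centre of its underside, z up. This is the jar wanted at the front; it starts in one of the four cups that are not near the front.
- jar_white: sweet jar with a white lid, closed, loose: 64 mm across, 60 mm tall (46 mm clear body showing white sweets, then a 14 mm lid of the same width). Stands in one of the tray's five cups, a different one each time, with about 3 mm play. Origin: centre of its underside, z up.
- jar_blue: sweet jar with a blue lid, closed, loose: 64 mm across, 60 mm tall (46 mm clear body showing blue sweets, then a 14 mm lid of the same width). Stands in one of the tray's five cups, a different one each time, with about 3 mm play. Origin: centre of its underside, z up.
- jar_green: sweet jar with a green lid, closed, loose: 64 mm across, 60 mm tall (46 mm clear body showing green sweets, then a 14 mm lid of the same width). Stands in one of the tray's five cups, a different one each time, with about 3 mm play. Origin: centre of its underside, z up.
- jar_yellow: sweet jar with a yellow lid, closed, loose: 64 mm across, 60 mm tall (46 mm clear body showing yellow sweets, then a 14 mm lid of the same width). Stands in one of the tray's five cups, a different one each time, with about 3 mm play. Origin: centre of its underside, z up.
- sauce: bystander: sauce bottle, 56 mm diameter, 150 mm tall, red label, green cap. Origin: centre of its underside.
- milk_can: bystander: can with a blue label, 74 mm diameter, 85 mm tall. Origin: centre of its underside.
- tea_carton: bystander: brown carton with a yellow band, 65 x 95 x 110 mm tall. Origin: centre of its underside.
- calculator: bystander: black desk calculator lying flat, 135 x 85 x 22 mm. Origin: centre of its underside.

How it is judged:
By the outcome, as a careful person would: the job done as asked, in the order asked, and still so for the second after the job is handed in, with the robot touching nothing.
It also fails if it takes over 48 s, if anything falls off the work surface, if the arm or the gripper's body presses on something with over 40 N, if the wrist force passes 120 N, or if a joint passes its speed limit or range.

## Robot

A 6-joint arm with a two-finger parallel gripper is mounted at the origin on the work surface. World frame = base frame: x ahead of the robot, y to its left, z up, the work surface at z = 0. Lengths are in m, angles in rad, forces in N, time in s.
With the tool pointing down it reaches from about 0.35 to 0.775 m from the base axis. Payload 5.5 kg.
Tool frame: the origin (TCP) lies at the very end of the fingers, on their centre line; the grasp point (between the pads) lies 19 mm behind it; x points along the fingers, y is the direction in which the jaws open and shut, and the axes are right-handed (so a half turn about x gives the same grasp; the last joint's range is limited). The gripper opens to 85 mm and grips with 20 to 120 N. Pads are 22 mm wide; open, the fingers measure 114 mm over their backs; the gripper's body (76 mm by 85 mm) begins 54 mm behind the grasp point. The pads swing forward as they close: fully open they stand 13 mm farther back than shut.
Start: joints at [-1.423, 0.313, 0.046, 1.304, 0, 1.431], TCP at [0.163, -0.551, 0.231] pointing down, gripper open.
Joint ranges: [-2.76, 2.76], [-0.86, 1.69], [-1.03, 1.26], [-2.2, 2.34], [-1.47, 1.5], [-3.14, 3.14]. Speed limits (rad/s): [2.57, 2.57, 3.14, 3.14, 3.14, 3.14].

## Interface

Orientations are given as a unit quaternion [w, x, y, z].
In Python, from workcell import env gives the robot as it stands.
- The arm moves only by the tool servo_tool, never from a script. Its argument "increments" is a list of rows, each an object with "offset": the shift along the tool's x, y, z in cm, a list of three; "yaw": the turn about the tool's x in degrees. In form: [{"offset": [x, y, z], "yaw": yaw}, ...]. A call has exactly 8 rows; each row is the pose to reach, as a shift and turn from the pose commanded when the call began, along the tool's axes at that moment; what a row does not reach only later rows make up. A row lasts 1/10 s, in which the tool goes at most 50 mm and 8.59 degrees, less where a joint would pass 70% of its speed; a pose out of reach is approached as far as the arm can. A call with a gripper value outside its range is refused whole. "claw" is the opening, from 0 (shut) to 1 (fully open), set as the call begins (left out, the last holds). The fingers move at their own pace and stop on an object; "force" is the grip in N (left out, the last holds). Time passes only in rows, so rows that repeat a pose let the fingers close, or fill a call up. It gives the time, the measured TCP pose, the force and the opening at its end, in the units of the state.
- env.get_state(): the state, without advancing time (a new reading comes with each control period).
- env.read_camera(name): name is "scene" or "top" or "wrist"; returns (picture, depth): 400x640x3 uint8, red, green, blue; 400x640 float32, m along the optical axis (not along the pixel's ray), 0 where there is no reading.
- env.camera_model(name): a dict with "vertical_fov" (degrees; the focal length in pixels is half the picture's height over the tangent of half this angle, whatever the lens; pixels are square), "cx", "cy" (the principal point, pixels), "world_from_camera" (4x4, takes a point from camera to world coordinates). Camera axes: x right, y up, looking along -z (the intrinsics and any distortion apply to the point x, -y, -z); pixel columns grow to the right and rows downward; lengths in m; the calibration is good to about 2 mm. The wrist camera is an equidistant fisheye: a pixel r from the principal point sees the ray r / f radians off the axis. A picture is of the moment at which its call begins: read the wrist's pose just before it. camera_model takes no time and is no camera call; for the wrist camera it gives the pose at the moment of the call.
- env.hand_in(): hands the job in, once; it reports no verdict.
The state is a dict: "clock": time; "joint_pos": joint angles; "qvel": joint speeds; "tau": joint torques, N m; "tcp_pos": TCP position; "orientation": TCP orientation; "wrist_force": force on the tool from outside, world axes, zero at the start; "ft_torque": the same for the moment, N m; "finger_gap": finger opening in m.
Only numpy, scipy, OpenCV 4.12 (cv2) and the standard library are available. Lean on these libraries where they do the work, as an engineer would, in place of code of your own. Each camera call takes 0.05 s, during which the arm holds its last target.

## Working session

There is one attempt and no reset: what is moved stays moved. The work goes in short steps, Python scripts to look and compute and a tool call to move; the robot and the scene stay as the last step left them, time stands still between calls to the robot, and variables do not carry over. Pictures are saved under pics/ and viewed, and the job is handed in when it is done.

Besides the shell and the picture viewer there is one more tool, called in YAML: its name, and indented under it one key for each argument. servo_tool: Moves the arm, as the interface text tells. Its arguments: {"type":"object","properties":{"increments":{"type":"array","items":{"type":"object","properties":{"offset":{"type":"array","items":{"type":"number"}},"yaw":{"type":"number"}}}},"claw":{"type":"number"},"force":{"type":"number"}},"required":["increments"]}

```bash
mkdir -p pics; ls; python3 - <<'E'
from workcell import env
import cv2,numpy as np
np.set_printoptions(precision=4,suppress=True)
for n in ["top","scene"]:
    p,d=env.read_camera(n); cv2.imwrite(f"pics/{n}0.png",p[:,:,::-1]); np.save(f"{n}0.npy",d)
    print(n,env.camera_model(n))
print(env.get_state())
E
```

```text
pics
top {'vertical_fov': 48.32486643442135, 'cx': 315.3319699353876, 'cy': 201.05035195956646, 'world_from_camera': array([[ 0.0225,  0.9971, -0.0726,  0.4263],
       [-0.9996,  0.0238,  0.0163,  0.0131],
       [ 0.018 ,  0.0722,  0.9972,  1.405 ],
       [ 0.    ,  0.    ,  0.    ,  1.    ]])}
scene {'vertical_fov': 47.98234381634516, 'cx': 320.67070468853603, 'cy': 210.53426449691904, 'world_from_camera': array([[-0.7979, -0.3607,  0.483 ,  1.1808],
       [ 0.6025, -0.4527,  0.6573,  0.8683],
       [-0.0184,  0.8155,  0.5785,  0.8648],
       [ 0.    ,  0.    ,  0.    ,  1.    ]])}
{'clock': 0.1, 'joint_pos': array([-1.4226,  0.3139,  0.0451,  1.3036, -0.    ,  1.4312]), 'qvel': array([ 0.0005, -0.0035,  0.0028,  0.0001,  0.0012,  0.0001]), 'tau': array([  0.0029, -48.1725,  29.9245,   0.0126,  -0.0002,   0.    ]), 'tcp_pos': array([ 0.1631, -0.5509,  0.2305]), 'orientation': array([-0.1008, -0.6998, -0.102 ,  0.6998]), 'wrist_force': array([ 0.1597, -0.4007, -1.271 ]), 'ft_torque': array([-0.0041,  0.0078, -0.0575]), 'finger_gap': 0.08565206036039338}
```

View pics/top0.png

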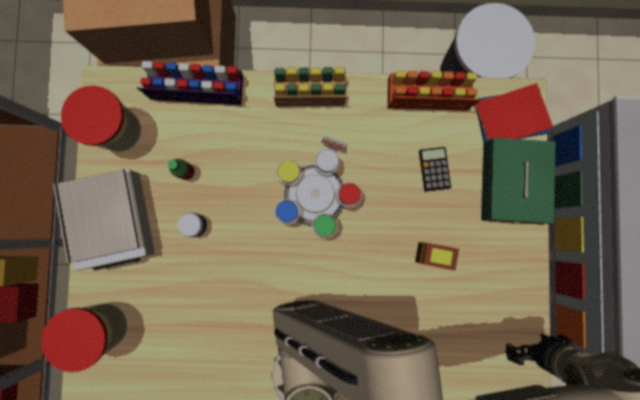

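View pics/scene0.png

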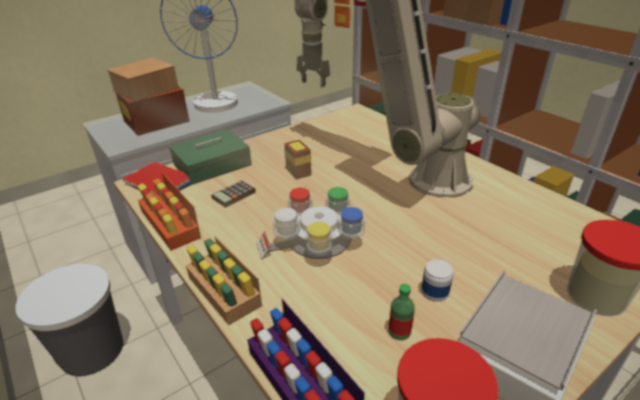

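The top view shows the tray hub at about (315,194), the ticket at (334,145) and white nearly at the front at (328,160). Red is on the right at (349,194), so it is about one place clockwise from the front.

```bash
cat > h.py <<'E'
from workcell import env
import cv2,numpy as np
from scipy.optimize import least_squares
np.set_printoptions(precision=4,suppress=True)
def cast(m,uv,z):
    f=200/np.tan(np.radians(m["vertical_fov"])/2); T=m["world_from_camera"]
    uv=np.atleast_2d(uv); d=np.c_[(uv[:,0]-m["cx"])/f,-(uv[:,1]-m["cy"])/f,-np.ones(len(uv))]@T[:3,:3].T
    return T[:3,3]+d*((z-T[2,3])/d[:,2])[:,None]
def masks(p,box):
    hsv=cv2.cvtColor(p,cv2.COLOR_RGB2HSV); x0,y0,x1,y1=box
    roi=np.zeros(p.shape[:2],np.uint8); roi[y0:y1,x0:x1]=1
    H,S,V=[hsv[...,i].astype(int) for i in range(3)]
    r={'red':((H<8)|(H>172))&(S>150)&(V>90),'yellow':(H>22)&(H<34)&(S>130)&(V>110),'green':(H>45)&(H<80)&(S>100),'blue':(H>100)&(H<125)&(S>120)}
    return {k:(v&(roi>0)).astype(np.uint8) for k,v in r.items()}
def lids(p,m,box,z=0.116):
    out={}
    for k,mk in masks(p,box).items():
        n,l,s,c=cv2.connectedComponentsWithStats(mk)
        if n<2: continue
        i=1+np.argmax(s[1:,4]); 
        x,y,w,h=s[i,:4]
        out[k]=(c[i],s[i,4],cast(m,c[i],z)[0][:2],(w,h))
    return out
def fit(o,names=None):
    # cup order ccw fixed; regular pentagon r=0.1
    off={'red':0,'white':1,'yellow':2,'blue':3,'green':4}
    ks=[k for k in o if k in off and (names is None or k in names)]
    P=np.array([o[k][2] for k in ks]);a=np.array([off[k]*2*np.pi/5 for k in ks])
    g=lambda q:(q[:2]+0.1*np.c_[np.cos(q[2]+a),np.sin(q[2]+a)]-P).ravel()
    s=least_squares(g,[*P.mean(0),-1.5]); return s.x,dict(zip(ks,np.round(s.fun.reshape(-1,2)*1000,1).tolist()))
E
python3 - <<'E'
from h import *
p=cv2.imread("pics/top0.png")[:,:,::-1].copy(); m=env.camera_model("top")
o=lids(p,m,(265,145,375,250))
for k,v in o.items(): print(k,v)
q,r=fit(o); print(q,np.degrees(q[2]),r)
c=p[125:255,250:380]; cv2.imwrite("pics/crop0.png",cv2.resize(c[:,:,::-1],None,fx=4.5,fy=4.5,interpolation=cv2.INTER_CUBIC))
p=cv2.imread("pics/scene0.png"); c=p[170:280,230:390]; cv2.imwrite("pics/crop1.png",cv2.resize(c,None,fx=5,fy=5,interpolation=cv2.INTER_CUBIC))
E
```

```text
red (array([349.3574, 193.5616]), np.int32(333), array([ 0.5443, -0.1064]), (np.int32(20), np.int32(20)))
yellow (array([288.3509, 171.087 ]), np.int32(322), array([0.6057, 0.0725]), (np.int32(20), np.int32(21)))
green (array([324.6687, 224.9818]), np.int32(329), array([ 0.4514, -0.0365]), (np.int32(20), np.int32(21)))
blue (array([286.5549, 211.0061]), np.int32(328), array([0.4893, 0.0746]), (np.int32(20), np.int32(21)))
[ 0.5463 -0.0071 -1.5869] -90.92259019683941 {'red': [0.4, -0.7], 'yellow': [0.7, 0.4], 'green': [-0.7, 0.1], 'blue': [-0.4, 0.2]}
```

View pics/crop0.png

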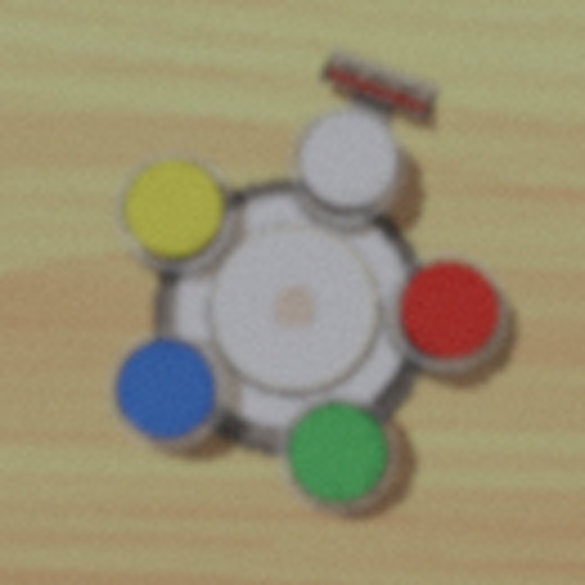

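View pics/crop1.png

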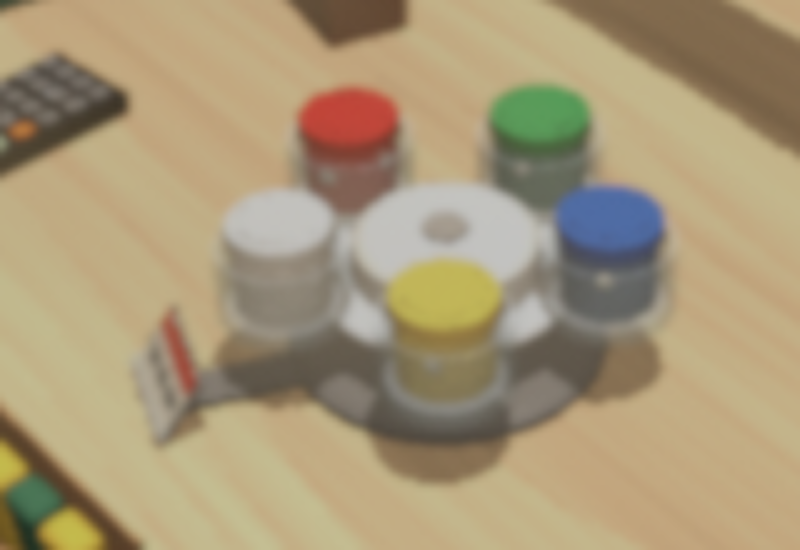

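```bash
python3 - <<'E'
from h import *
ax=np.array([.5463,-.0071])
for n,box in (("top",(315,128,355,158)),("scene",(250,228,275,262))):
    m=env.camera_model(n); d=np.load(n+"0.npy"); p=cv2.imread(f"pics/{n}0.png")[:,:,::-1].copy()
    f=200/np.tan(np.radians(m["vertical_fov"])/2);T=m["world_from_camera"]
    x0,y0,x1,y1=box; v,u=np.mgrid[y0:y1,x0:x1]; u=u.ravel();v=v.ravel();D=d[v,u]
    C=np.c_[(u-m["cx"])/f*D,-(v-m["cy"])/f*D,-D]; W=C@T[:3,:3].T+T[:3,3]
    R=np.hypot(*(W[:,:2]-ax).T); k=(D>0)&(W[:,2]>.010)&(W[:,2]<.055)&(R>.150)&(R<.2)
    W=W[k];print(n,k.sum(),W[:,2].min(),W[:,2].max())
    rect=cv2.minAreaRect((W[:,:2]*1000).astype(np.float32)); bp=cv2.boxPoints(rect); print(rect,bp.tolist())
    c=np.array(rect[0])/1000-ax; print("dir center",np.degrees(np.arctan2(c[1],c[0])),np.linalg.norm(c))
    c=W[:,:2].mean(0)-ax; print("dir mean",np.degrees(np.arctan2(c[1],c[0])))
    # plane fit normal
    A=W-W.mean(0); nrm=np.linalg.svd(A)[2]; 
    print("long dir",nrm[0],"perp angle",np.degrees(np.arctan2(-nrm[0][0],nrm[0][1])))
    # red band
    mk=masks(p,box)['red'] if 0 else None
    hsv=cv2.cvtColor(p,cv2.COLOR_RGB2HSV); rb=((hsv[...,0]<10)|(hsv[...,0]>170))&(hsv[...,1]>90)
    ys,xs=np.nonzero(rb[y0:y1,x0:x1]); uv=np.c_[xs+x0,ys+y0].astype(float)
    for z in(.03,.035,.04):
        P=cast(m,uv,z)[:,:2]; cc=P.mean(0)-ax; L=np.linalg.svd(P-P.mean(0))[2][0]
        print("red band",len(P),z,np.degrees(np.arctan2(cc[1],cc[0])),np.linalg.norm(cc),"perp",np.degrees(np.arctan2(-L[0],L[1])))
E
```

```text
top 172 0.010232256044191423 0.04716528318128077
((708.509033203125, -64.37284851074219), (78.87040710449219, 33.67275619506836), 70.78695678710938) [[679.6329956054688, -96.07102966308594], [711.4302368164062, -107.15211486816406], [737.3850708007812, -32.67466735839844], [705.5878295898438, -21.593582153320312]]
dir center -19.447133552438515 0.17202310783504327
dir mean -19.38053616248484
long dir [-0.3029 -0.9514 -0.056 ] perp angle 162.33938937553418
red band 70 0.03 -19.04877342981605 0.1670575243869667 perp -20.246626996342673
red band 70 0.035 -19.074010519703638 0.16601358416038314 perp -20.246626996342663
red band 70 0.04 -19.099567008938468 0.16496967655041234 perp -20.246626996342687
scene 191 0.010071078661829214 0.044279599970105665
((709.9984130859375, -58.43598175048828), (84.31448364257812, 37.75936508178711), 77.05802154541016) [[682.1566162109375, -95.2939453125], [718.956787109375, -103.75069427490234], [737.8402099609375, -21.578018188476562], [701.0400390625, -13.121269226074219]]
dir center -17.411475558391484 0.1715591835756416
dir mean -15.834284477050485
long dir [0.2977 0.9547 0.0019] perp angle -17.32078004356379
red band 46 0.03 -17.586362725113787 0.16577793002287058 perp -20.222913497280828
red band 46 0.035 -15.47638104518909 0.16693659810762423 perp -20.222913497280874
red band 46 0.04 -13.398259474776852 0.1683183652340142 perp -20.22291349728089
```

```bash
cat >> h.py <<'E'
from scipy.spatial.transform import Rotation as Ro
def toolR(s):
    w,x,y,z=s["orientation"]; return Ro.from_quat([x,y,z,w]).as_matrix()
def yangle(s):
    R=toolR(s); return np.degrees(np.arctan2(R[1,1],R[0,1]))
def rows(s,targets,base=None):
    # targets: (x,y,z, yaw_world_angle_of_tool_y deg)
    R=toolR(s); b=np.array(s["tcp_pos"]) if base is None else np.array(base); a=yangle(s)
    for t in targets:
        o=R.T@(np.array(t[:3])-b)*100; y=-(t[3]-a)   # tool x down: +yaw = cw from above
        y=(y+180)%360-180
        print(np.round(o,2).tolist(),round(y,1))
E
python3 - <<'E'
from h import *
s=env.get_state(); print(toolR(s),yangle(s))
ax=np.array([.5463,-.0071]); a=np.radians(-126.9); g=ax+.112*np.array([np.cos(a),np.sin(a)]); print(g)
for ang in(-127,53): rows(s,[(*g,.23,ang),(*g,.16,ang)])
E
```

```text
[[-0.0003  0.2838 -0.9589]
 [ 0.0016 -0.9589 -0.2838]
 [-1.     -0.0016 -0.0002]] -73.50997810433303
[ 0.4791 -0.0967]
[0.12, -34.59, -43.19] 53.5
[7.12, -34.58, -43.19] 53.5
[0.12, -34.59, -43.19] -126.5
[7.12, -34.58, -43.19] -126.5
```

servo_tool:
  increments:
    - {"offset": [0,-2.2,-2.7],"yaw": -7.5}
    - {"offset": [0,-4.4,-5.4],"yaw": -15}
    - {"offset": [0,-6.6,-8.1],"yaw": -22.5}
    - {"offset": [0,-8.8,-10.8],"yaw": -30}
    - {"offset": [0,-11,-13.5],"yaw": -37.5}
    - {"offset": [0,-13.2,-16.2],"yaw": -45}
    - {"offset": [0,-15.4,-18.9],"yaw": -52.5}
    - {"offset": [0,-17.4,-21.6],"yaw": -60}
  claw: 0
  force: 40

```text
clock: 0.9
tcp_pos: [0.3213, -0.3216, 0.231]
orientation: [0.439, 0.554, 0.439, -0.554]
wrist_force: [0.4, -1.1, 0.3]
finger_gap: -0.0001
```

```bash
python3 - <<'E'
from h import *
s=env.get_state(); print(s["clock"],s["tcp_pos"],s["joint_pos"],s["finger_gap"],yangle(s))
ax=np.array([.5463,-.0071]); a=np.radians(-126.9); g=ax+.112*np.array([np.cos(a),np.sin(a)])
rows(s,[(*g,.22,53),(*g,.18,53)])
E
```

```text
0.9 [ 0.3213 -0.3216  0.231 ] [-0.9628  0.0811 -0.2445  1.2459  0.      0.8385] -7.061305078936617e-05 -13.209740302096238
[1.11, 10.22, -25.5] -66.2
[5.11, 10.22, -25.5] -66.2
```

servo_tool:
  increments:
    - {"offset": [0,1.3,-3.2],"yaw": -8.3}
    - {"offset": [0,2.6,-6.4],"yaw": -16.6}
    - {"offset": [0,3.9,-9.6],"yaw": -24.8}
    - {"offset": [0,5.2,-12.8],"yaw": -33.1}
    - {"offset": [0,6.4,-16],"yaw": -41.4}
    - {"offset": [0,7.7,-19.2],"yaw": -49.6}
    - {"offset": [0,9,-22.4],"yaw": -57.9}
    - {"offset": [0,10.2,-25.5],"yaw": -66.2}

```text
clock: 1.7
tcp_pos: [0.4802, -0.0977, 0.231]
orientation: [0.67, 0.224, 0.671, -0.224]
wrist_force: [-0.2, -0.3, 1.1]
finger_gap: -0.0002
```

```bash
python3 - <<'E'
from h import *
s=env.get_state(); print(s["clock"],s["tcp_pos"],s["joint_pos"],yangle(s))
p,d=env.read_camera("wrist"); m=env.camera_model("wrist"); print(m)
cv2.imwrite("pics/w1.png",p[:,:,::-1]); np.save("w1.npy",d)
p,d=env.read_camera("top"); cv2.imwrite("pics/top1.png",p[:,:,::-1])
s=env.get_state();ax=np.array([.5463,-.0071]); a=np.radians(-126.9); g=ax+.112*np.array([np.cos(a),np.sin(a)])
rows(s,[(*g,.13,53),(*g,.075,53)])
E
```

```text
1.7 [ 0.4802 -0.0977  0.231 ] [-0.3646  0.1493 -0.1664  1.2557 -0.0001  0.2804] 53.04583509893488
{'vertical_fov': 65.70646984690485, 'cx': 318.631024129463, 'cy': 197.4081609349417, 'world_from_camera': array([[ 0.5951, -0.7632, -0.2518,  0.4182],
       [ 0.8036,  0.5659,  0.1842, -0.0478],
       [ 0.002 , -0.312 ,  0.9501,  0.3735],
       [ 0.    ,  0.    ,  0.    ,  1.    ]])}
[10.08, -0.15, -0.13] 0.1
[15.58, -0.15, -0.12] 0.1
```

View pics/w1.png

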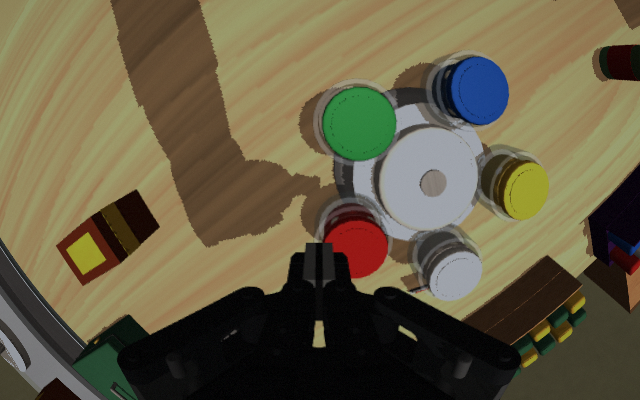

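View pics/top1.png

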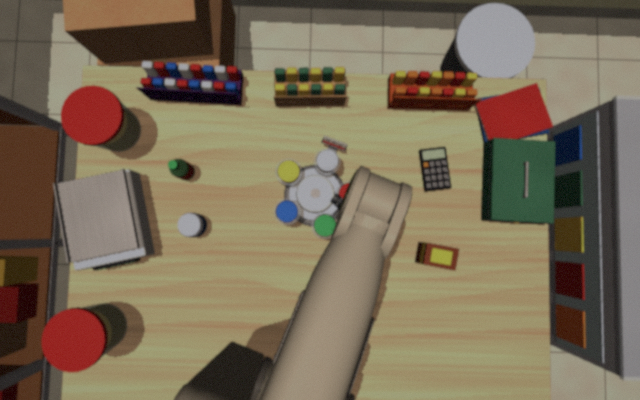

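```bash
cat >> h.py <<'E'
def castw(m,uv,z):
    f=200/np.tan(np.radians(m["vertical_fov"])/2); T=m["world_from_camera"]
    uv=np.atleast_2d(np.array(uv,float)); q=np.c_[uv[:,0]-m["cx"],uv[:,1]-m["cy"]]; r=np.hypot(*q.T); th=r/f
    d=np.c_[q[:,0]/r*np.sin(th),-q[:,1]/r*np.sin(th),-np.cos(th)]@T[:3,:3].T
    return T[:3,3]+d*((z-T[2,3])/d[:,2])[:,None]
E
python3 - <<'E'
from h import *
p=cv2.imread("pics/w1.png")[:,:,::-1].copy(); m=env.camera_model("wrist"); d=np.load("w1.npy")
f=200/np.tan(np.radians(m["vertical_fov"])/2)
o={}
for k,(u,v) in dict(green=(360,123),blue=(479,90),yellow=(527,191),white=(455,275)).items():
    o[k]=(0,0,castw(m,(u,v),.116)[0][:2])
q,r=fit(o);print(q,np.degrees(q[2]),r)
# hub height from depth (along optical axis)
T=m["world_from_camera"]
for (u,v) in [(433,183),(410,170),(360,123)]:
    w=castw(m,(u,v),0.1)[0]; ray=w-T[:3,3]; ca=-(T[:3,2]@ray); P=T[:3,3]+ray*d[v,u]/ca; print(u,v,P)
E
```

```text
[ 0.5476 -0.0048 -1.5871] -90.93147730620352 {'green': [-1.6, -1.0], 'blue': [-0.2, 1.9], 'yellow': [-0.5, -0.4], 'white': [2.3, -0.5]}
433 183 [ 0.5494 -0.0045  0.087 ]
410 170 [ 0.5249 -0.0169  0.0835]
360 123 [ 0.4534 -0.0332  0.1172]
```

servo_tool:
  increments:
    - {"offset": [2.5,-0.1,-0.1],"yaw": 0}
    - {"offset": [5,-0.1,-0.1],"yaw": 0}
    - {"offset": [7.5,-0.1,-0.1],"yaw": 0}
    - {"offset": [10,-0.1,-0.1],"yaw": 0}
    - {"offset": [12,-0.1,-0.1],"yaw": 0}
    - {"offset": [13.5,-0.1,-0.1],"yaw": 0}
    - {"offset": [14.5,-0.1,-0.1],"yaw": 0}
    - {"offset": [15.3,-0.1,-0.1],"yaw": 0}

```text
clock: 2.6
tcp_pos: [0.4777, -0.0997, 0.0775]
orientation: [0.669, 0.227, 0.67, -0.227]
wrist_force: [0.3, -0.7, 0.2]
finger_gap: 0.0001
```

```bash
python3 - <<'E'
from h import *
s=env.get_state(); print(s["clock"],s["tcp_pos"],yangle(s),s["wrist_force"])
p,d=env.read_camera("wrist"); cv2.imwrite("pics/w2.png",p[:,:,::-1])
ax=np.array([.547,-.006]); d0=np.array(s["tcp_pos"])[:2]-ax; a0=np.degrees(np.arctan2(d0[1],d0[0])); print(a0,np.linalg.norm(d0))
s=env.get_state()
A=lambda da:(*(ax+.112*np.array([np.cos(np.radians(a0+da)),np.sin(np.radians(a0+da))])),.078,53+da)
rows(s,[A(x) for x in np.arange(1,9)*1.5]); print(); 
E
```

```text
2.6 [ 0.4777 -0.0997  0.0775] 52.60466068464039 [ 0.2796 -0.6971  0.246 ]
-126.48318520997879 0.11653700247692943
[-0.13, 0.46, 0.33] -1.9
[-0.13, 0.48, 0.63] -3.4
[-0.13, 0.5, 0.92] -4.9
[-0.13, 0.54, 1.21] -6.4
[-0.13, 0.58, 1.5] -7.9
[-0.13, 0.62, 1.79] -9.4
[-0.13, 0.68, 2.08] -10.9
[-0.14, 0.74, 2.36] -12.4
```

View pics/w2.png

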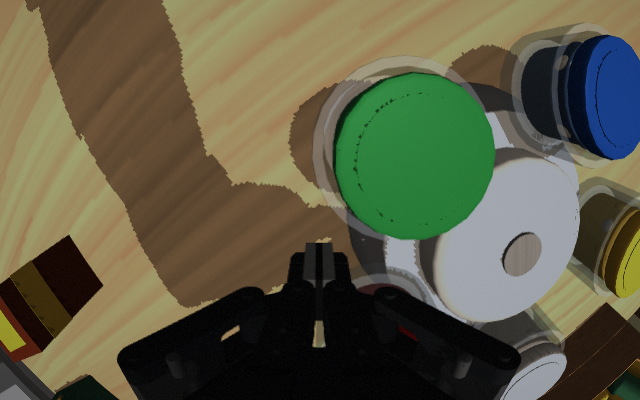

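servo_tool:
  increments:
    - {"offset": [0,0.03,0.1],"yaw": -0.5}
    - {"offset": [0,0.06,0.24],"yaw": -1.2}
    - {"offset": [0,0.1,0.42],"yaw": -2.1}
    - {"offset": [0,0.14,0.64],"yaw": -3.2}
    - {"offset": [0,0.18,0.87],"yaw": -4.4}
    - {"offset": [0,0.23,1.11],"yaw": -5.6}
    - {"offset": [0,0.29,1.35],"yaw": -6.8}
    - {"offset": [0,0.36,1.59],"yaw": -8}

```text
clock: 3.45
tcp_pos: [0.4933, -0.1062, 0.0783]
orientation: [0.684, 0.178, 0.684, -0.178]
wrist_force: [-0.2, -0.1, -0.8]
finger_gap: 0.0001
```

```bash
cat > chk.py <<'E'
from h import *
s=env.get_state(); 
ax=np.array([.547,-.006]); d0=np.array(s["tcp_pos"])[:2]-ax; a0=np.degrees(np.arctan2(d0[1],d0[0])); print(s["clock"],s["tcp_pos"],"ang",a0,"r",np.linalg.norm(d0),"ytool",yangle(s),s["wrist_force"])
E
python3 chk.py
```

```text
3.45 [ 0.4933 -0.1062  0.0783] ang -118.1802354700876 r 0.1136828945969885 ytool 60.78833138152349 [-0.2032 -0.0715 -0.8255]
```

servo_tool:
  increments:
    - {"offset": [0,0,0.24],"yaw": -1.2}
    - {"offset": [0,0.01,0.48],"yaw": -2.4}
    - {"offset": [0,0.02,0.72],"yaw": -3.6}
    - {"offset": [0,0.04,0.95],"yaw": -4.8}
    - {"offset": [0,0.06,1.19],"yaw": -6}
    - {"offset": [0,0.09,1.43],"yaw": -7.2}
    - {"offset": [0,0.12,1.67],"yaw": -8.4}
    - {"offset": [0,0.16,1.9],"yaw": -9.6}

```text
clock: 4.25
tcp_pos: [0.5106, -0.1141, 0.0782]
orientation: [0.697, 0.12, 0.697, -0.12]
wrist_force: [-1.2, 0.4, -0.9]
finger_gap: 0.0
```

```bash
cat >> chk.py <<'E'
import sys
if len(sys.argv)>1:
    n=sys.argv[1]; p,d=env.read_camera("wrist"); cv2.imwrite(f"pics/{n}.png",p[:,:,::-1])
E
python3 chk.py w3
```

```text
4.25 [ 0.5106 -0.1141  0.0782] ang -108.62305662707713 r 0.1140361024744242 ytool 70.39031175541724 [-1.2201  0.4326 -0.9247]
```

View pics/w3.png

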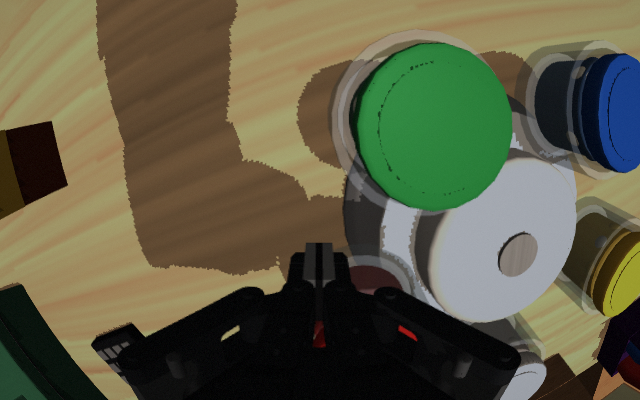

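servo_tool:
  increments:
    - {"offset": [0,0,0.26],"yaw": -1.3}
    - {"offset": [0,0.01,0.54],"yaw": -2.7}
    - {"offset": [0,0.03,0.84],"yaw": -4.2}
    - {"offset": [0,0.06,1.13],"yaw": -5.7}
    - {"offset": [0,0.09,1.43],"yaw": -7.2}
    - {"offset": [0,0.13,1.72],"yaw": -8.7}
    - {"offset": [0,0.18,2.02],"yaw": -10.2}
    - {"offset": [0,0.24,2.31],"yaw": -11.7}

```text
clock: 5.1
tcp_pos: [0.5333, -0.1196, 0.0783]
orientation: [0.705, 0.049, 0.705, -0.049]
wrist_force: [-2.0, -0.0, 0.4]
finger_gap: 0.0002
```

```bash
python3 chk.py
```

```text
5.1 [ 0.5333 -0.1196  0.0783] ang -96.88241753306416 r 0.11443664005667363 ytool 82.11501835252005 [-1.9511 -0.0137  0.3775]
```

Pushing with about 2 N of contact force. Continuing the arc.

servo_tool:
  increments:
    - {"offset": [0,0,0.3],"yaw": -1.5}
    - {"offset": [0,0.02,0.6],"yaw": -3}
    - {"offset": [0,0.04,0.89],"yaw": -4.5}
    - {"offset": [0,0.06,1.19],"yaw": -6}
    - {"offset": [0,0.1,1.49],"yaw": -7.5}
    - {"offset": [0,0.15,1.78],"yaw": -9}
    - {"offset": [0,0.2,2.08],"yaw": -10.5}
    - {"offset": [0,0.27,2.37],"yaw": -12}

```text
clock: 5.9
tcp_pos: [0.5572, -0.1203, 0.0783]
orientation: [0.707, -0.025, 0.707, 0.025]
wrist_force: [-1.1, -1.0, -1.3]
finger_gap: -0.0002
```

servo_tool:
  increments:
    - {"offset": [0,0,0.3],"yaw": -1.5}
    - {"offset": [0,0.02,0.6],"yaw": -3}
    - {"offset": [0,0.04,0.89],"yaw": -4.5}
    - {"offset": [0,0.06,1.19],"yaw": -6}
    - {"offset": [0,0.1,1.49],"yaw": -7.5}
    - {"offset": [0,0.15,1.78],"yaw": -9}
    - {"offset": [0,0.2,2.08],"yaw": -10.5}
    - {"offset": [0,0.27,2.37],"yaw": -12}

```text
clock: 6.7
tcp_pos: [0.5807, -0.116, 0.0783]
orientation: [0.7, -0.099, 0.7, 0.099]
wrist_force: [-1.0, -2.9, -0.3]
finger_gap: 0.0003
```

```bash
python3 chk.py w4
```

```text
6.7 [ 0.5807 -0.116   0.0783] ang -72.95646814898134 r 0.11501808511783242 ytool 106.10796984618942 [-0.9983 -2.904  -0.3302]
```

View pics/w4.png

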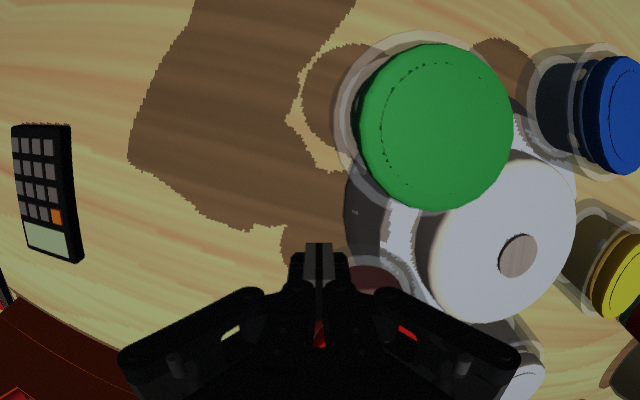

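```bash
cat >> h.py <<'E'
def green_w(p,m):
    hsv=cv2.cvtColor(p,cv2.COLOR_RGB2HSV); mk=((hsv[...,0]>45)&(hsv[...,0]<80)&(hsv[...,1]>100)).astype(np.uint8)
    mk[:,:250]=0
    n,l,s,c=cv2.connectedComponentsWithStats(mk); i=1+np.argmax(s[1:,4])
    cs,_=cv2.findContours((l==i).astype(np.uint8),0,1); pts=max(cs,key=len)[:,0,:]
    P=castw(m,pts,.116)[:,:2]*1000; (cx,cy),r=cv2.minEnclosingCircle(P.astype(np.float32)); return np.array([cx,cy])/1000,r
E
cat > meas.py <<'E'
import sys
from h import *
ax=np.array([.547,-.006])
m=env.camera_model("wrist")
p=cv2.imread(f"pics/{sys.argv[1]}.png")[:,:,::-1].copy()
c,r=green_w(p,m); d=c-ax; print("green",c,r,"R",np.linalg.norm(d),"ang",np.degrees(np.arctan2(d[1],d[0])),"=> red",np.degrees(np.arctan2(d[1],d[0]))+72)
E
python3 meas.py w4; python3 chk.py
```

```text
green [ 0.5013 -0.0944] 32.09379959106445 R 0.09952158045075937 ang -117.30860730344733 => red -45.30860730344733
6.75 [ 0.5813 -0.1157  0.0784] ang -72.66243428772297 r 0.11495793427833335 ytool 106.16996630054098 [0.3764 0.1294 0.3233]
```

servo_tool:
  increments:
    - {"offset": [0,0,0.26],"yaw": -1.3}
    - {"offset": [0,0.02,0.54],"yaw": -2.7}
    - {"offset": [0,0.04,0.84],"yaw": -4.2}
    - {"offset": [0,0.07,1.13],"yaw": -5.7}
    - {"offset": [0,0.11,1.43],"yaw": -7.2}
    - {"offset": [0,0.15,1.72],"yaw": -8.7}
    - {"offset": [0,0.2,2.02],"yaw": -10.2}
    - {"offset": [0,0.27,2.31],"yaw": -11.7}

```text
clock: 7.55
tcp_pos: [0.6023, -0.107, 0.0784]
orientation: [0.687, -0.17, 0.686, 0.17]
wrist_force: [0.3, -3.7, 0.1]
finger_gap: -0.0002
```

servo_tool:
  increments:
    - {"offset": [0,0,0.26],"yaw": -1.3}
    - {"offset": [0,0.02,0.49],"yaw": -2.5}
    - {"offset": [0,0.03,0.69],"yaw": -3.5}
    - {"offset": [0,0.05,0.87],"yaw": -4.4}
    - {"offset": [0,0.06,1.03],"yaw": -5.2}
    - {"offset": [0,0.08,1.17],"yaw": -5.9}
    - {"offset": [0,0.1,1.29],"yaw": -6.5}
    - {"offset": [0,0.11,1.39],"yaw": -7}

```text
clock: 8.35
tcp_pos: [0.6136, -0.0994, 0.0783]
orientation: [0.675, -0.211, 0.675, 0.211]
wrist_force: [1.5, -3.6, 1.1]
finger_gap: 0.0001
```

```bash
python3 chk.py w5; python3 meas.py w5
```

```text
8.35 [ 0.6136 -0.0994  0.0783] ang -54.48448047597666 r 0.11470617788683696 ytool 124.73348246377893 [ 1.5023 -3.6321  1.1348]
green [ 0.532  -0.1051] 32.083656311035156 R 0.10019234444553206 ang -98.62965527731019 => red -26.629655277310192
```

View pics/w5.png

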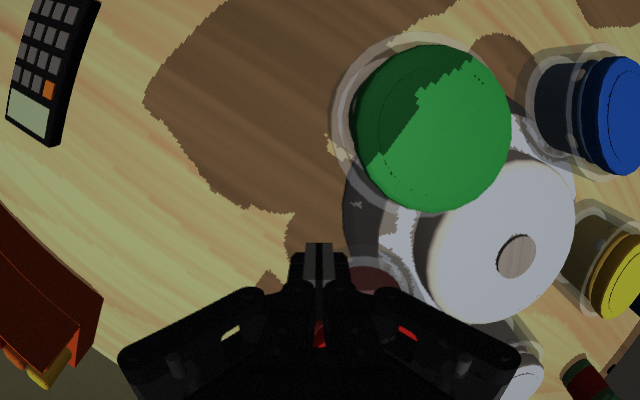

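servo_tool:
  increments:
    - {"offset": [0,0,0.16],"yaw": -0.8}
    - {"offset": [0,0.01,0.34],"yaw": -1.7}
    - {"offset": [0,0.02,0.52],"yaw": -2.6}
    - {"offset": [0,0.04,0.68],"yaw": -3.4}
    - {"offset": [0,0.05,0.82],"yaw": -4.1}
    - {"offset": [0,0.06,0.94],"yaw": -4.7}
    - {"offset": [0,0.07,1.04],"yaw": -5.2}
    - {"offset": [0,0.08,1.1],"yaw": -5.5}

```text
clock: 9.2
tcp_pos: [0.6223, -0.0925, 0.0783]
orientation: [0.664, -0.243, 0.664, 0.243]
wrist_force: [2.0, -3.7, 0.0]
finger_gap: 0.0003
```

```bash
python3 chk.py w6; python3 meas.py w6; python3 - <<'E'
from h import *
p,d=env.read_camera("top"); cv2.imwrite("pics/top6.png",p[:,:,::-1])
p,d=env.read_camera("scene"); cv2.imwrite("pics/scene6.png",p[:,:,::-1])
E
```

```text
9.2 [ 0.6223 -0.0925  0.0783] ang -48.947595649409976 r 0.11470941651455534 ytool 130.22338486072488 [ 1.9544 -3.7461  0.0135]
green [ 0.542  -0.1064] 32.186580657958984 R 0.10054502433069963 ang -92.87725034336106 => red -20.877250343361055
```

View pics/top6.png

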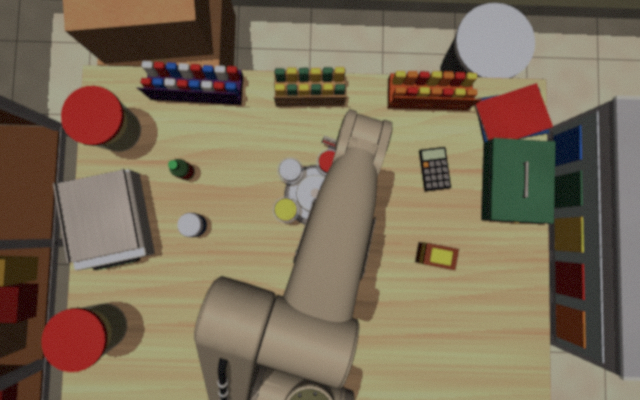

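View pics/scene6.png

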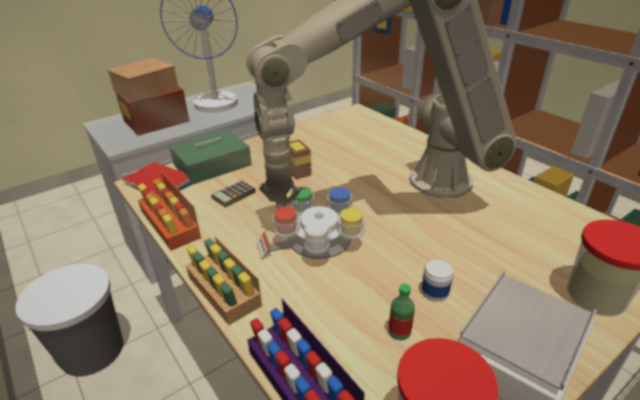

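servo_tool:
  increments:
    - {"offset": [0,0,-0.3],"yaw": 0}
    - {"offset": [0,0,-0.7],"yaw": 0}
    - {"offset": [-2,0,-0.9],"yaw": 0}
    - {"offset": [-5,0,-0.9],"yaw": 0}
    - {"offset": [-8,0,-0.9],"yaw": 0}
    - {"offset": [-11,0,-0.9],"yaw": 0}
    - {"offset": [-13,0,-0.9],"yaw": 0}
    - {"offset": [-14,-0.5,-1.2],"yaw": 0}

```text
clock: 10.15
tcp_pos: [0.6164, -0.1036, 0.2206]
orientation: [0.665, -0.244, 0.663, 0.243]
wrist_force: [0.0, 1.0, -0.2]
finger_gap: 0.0003
```

servo_tool:
  increments:
    - {"offset": [0,-1.5,-1.3],"yaw": 0}
    - {"offset": [0,-4,-3.5],"yaw": 0}
    - {"offset": [0,-7,-6],"yaw": 0}
    - {"offset": [0,-10,-8.5],"yaw": 0}
    - {"offset": [0,-13,-11],"yaw": 0}
    - {"offset": [0,-15,-13],"yaw": 0}
    - {"offset": [0,-16,-14],"yaw": 0}
    - {"offset": [0,-16,-14],"yaw": 0}

```text
clock: 10.95
tcp_pos: [0.6116, -0.3183, 0.2169]
orientation: [0.664, -0.241, 0.665, 0.243]
wrist_force: [-0.1, 0.1, -0.3]
finger_gap: 0.0004
```

```bash
python3 chk.py w7; python3 - <<'E'
from h import *
p,d=env.read_camera("top"); cv2.imwrite("pics/top7.png",p[:,:,::-1]); np.save("top7.npy",d)
m=env.camera_model("top")
o=lids(p,m,(265,145,375,250))
for k,v in o.items(): print(k,v[0],v[1],v[2])
c=p[125:255,250:380]; cv2.imwrite("pics/crop7.png",cv2.resize(c[:,:,::-1],None,fx=4.5,fy=4.5,interpolation=cv2.INTER_CUBIC))
q,r=fit(o); print(q,np.degrees(q[2]),r)
E
```

```text
10.95 [ 0.6116 -0.3183  0.2169] ang -78.31843342852953 r 0.3189037685986978 ytool 130.0286046978781 [-0.0609  0.097  -0.3104]
red [329.0181 161.3163] 332 [ 0.6374 -0.0453]
yellow [285.0965 209.1736] 311 [0.4945 0.0789]
green [349.1273 195.6515] 330 [ 0.5382 -0.1058]
blue [322.4    225.5273] 330 [ 0.4497 -0.03  ]
[ 0.5462 -0.0066 -0.3965] -22.7149704996899 {'red': [1.1, 0.1], 'yellow': [-0.2, -0.1], 'green': [-0.2, -0.4], 'blue': [-0.8, 0.4]}
```

View pics/crop7.png

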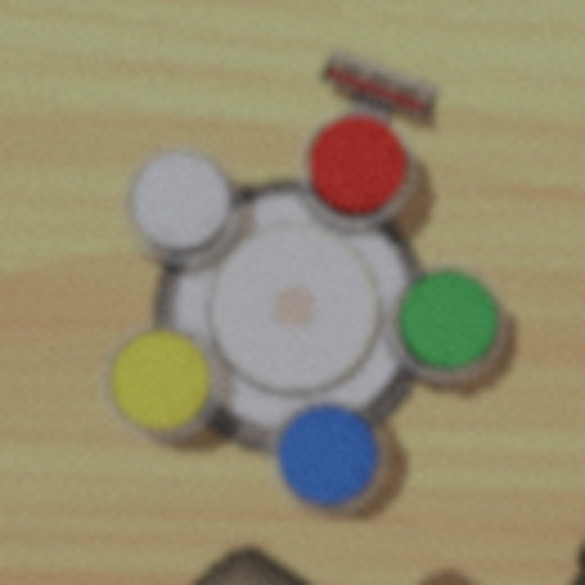

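View pics/w7.png

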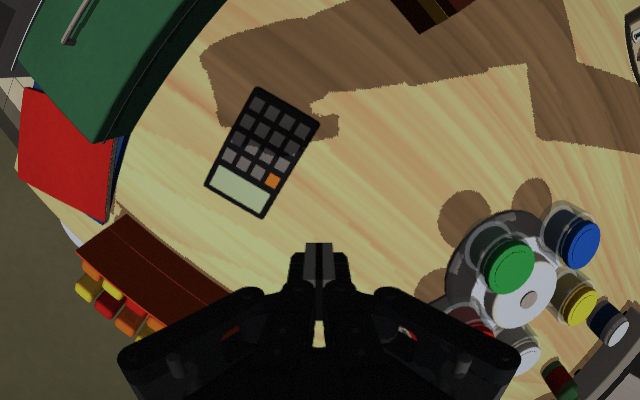

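```bash
python3 - <<'E'
from h import *
s=env.get_state(); rows(s,[(.70,-.18,.25,70),(.70,-.18,.25,10)])
E
```

```text
[-3.22, 4.7, 15.46] 60.2
[-3.22, 4.7, 15.46] 120.2
```

servo_tool:
  increments:
    - {"offset": [-0.4,0.3,1],"yaw": 6}
    - {"offset": [-0.8,0.9,3],"yaw": 14}
    - {"offset": [-1.2,1.6,5],"yaw": 22}
    - {"offset": [-1.7,2.3,7.5],"yaw": 30}
    - {"offset": [-2.2,3,10],"yaw": 38}
    - {"offset": [-2.6,3.8,12.5],"yaw": 46}
    - {"offset": [-3,4.4,14.5],"yaw": 54}
    - {"offset": [-3.2,4.7,15.5],"yaw": 62}

```text
clock: 11.85
tcp_pos: [0.7015, -0.176, 0.251]
orientation: [0.694, 0.134, 0.694, -0.134]
wrist_force: [0.3, 1.1, 0.1]
finger_gap: -0.0
```

servo_tool:
  increments:
    - {"offset": [0,0,0],"yaw": 8}
    - {"offset": [0,0,0],"yaw": 16}
    - {"offset": [0,0,0],"yaw": 24}
    - {"offset": [0,0,0],"yaw": 32}
    - {"offset": [0,0,0],"yaw": 40}
    - {"offset": [0,0,0],"yaw": 48}
    - {"offset": [0,0,0],"yaw": 54}
    - {"offset": [0,0,0],"yaw": 58}

```text
clock: 12.65
tcp_pos: [0.7005, -0.178, 0.2506]
orientation: [0.542, 0.454, 0.542, -0.454]
wrist_force: [-0.1, 0.6, -0.2]
finger_gap: -0.0003
```

```bash
python3 chk.py w8; python3 chk.py w9
```

```text
12.65 [ 0.7005 -0.178   0.2506] ang -48.24957222496528 r 0.2305481419915912 ytool 10.14131406291537 [-0.1121  0.5859 -0.2388]
12.7 [ 0.7005 -0.1781  0.2507] ang -48.254044791262615 r 0.23060456659779274 ytool 10.037003927213163 [ 0.1002  0.0326 -0.2339]
```

View pics/w9.png

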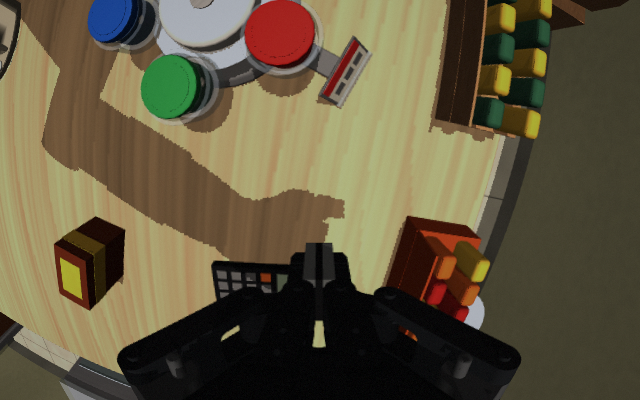

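The wrist view shows the red lid at (280,34), green at (171,87), and the ticket with corners near (354,37), (319,98), (371,48) and (340,108).

```bash
python3 - <<'E'
from h import *
p=cv2.imread("pics/w9.png")[:,:,::-1].copy(); m=env.camera_model("wrist")
c=p[0:130,230:400]; cv2.imwrite("pics/crop9.png",cv2.resize(c[:,:,::-1],None,fx=4.6,fy=4.6,interpolation=cv2.INTER_CUBIC))
hsv=cv2.cvtColor(p,cv2.COLOR_RGB2HSV);H,S,V=[hsv[...,i].astype(int) for i in range(3)]
bx={'red':((H<8)|(H>172),(240,0,318,75)),'green':((H>45)&(H<80),(130,45,215,125)),'blue':((H>100)&(H<125),(80,0,150,50))}
o={}
for k,(c,(x0,y0,x1,y1)) in bx.items():
    mk=np.zeros(H.shape,np.uint8); mk[y0:y1,x0:x1]=(c&(S>140)&(V>110))[y0:y1,x0:x1]
    n,l,s,cc=cv2.connectedComponentsWithStats(mk); i=1+np.argmax(s[1:,4])
    cs,_=cv2.findContours((l==i).astype(np.uint8),0,1); pts=max(cs,key=len)[:,0,:]
    P=castw(m,pts,.116)[:,:2]
    (cx,cy),r=cv2.minEnclosingCircle((P*1000).astype(np.float32)); o[k]=(cx/1000,cy/1000,r)
    print(k,o[k],s[i],cc[i])
rb=np.zeros(H.shape,bool); rb[30:110,315:375]=True
rb&=((H<10)|(H>170))&(S>110)
n,l,s,cc=cv2.connectedComponentsWithStats(rb.astype(np.uint8)); i=1+np.argmax(s[1:,4]); v,u=np.nonzero(l==i); print("band",s[i],cc[i])
P=castw(m,np.c_[u,v],.037)[:,:2]; L=np.linalg.svd(P-P.mean(0))[2][0]; 
rect=cv2.minAreaRect((P*1000).astype(np.float32)); print(P.mean(0),rect,"perp",np.degrees(np.arctan2(-L[0],L[1])))
E
```

```text
red (0.6408762817382813, -0.04441881561279297, 31.327049255371094) [ 245    0   70   65 3564] [279.108   31.8199]
green (0.541220458984375, -0.10611831665039062, 30.702022552490234) [ 141   55   55   63 2673] [168.0932  86.1508]
blue (0.45196417236328124, -0.0300487060546875, 30.894840240478516) [  88    0   44   41 1423] [107.9606  17.7822]
band [323  40  36  57 474] [340.8354  68.1139]
[ 0.7048 -0.0601] ((704.8856811523438, -59.75776290893555), (73.23261260986328, 9.098360061645508), 71.31270599365234) perp 161.31175255087874
```

View pics/crop9.png

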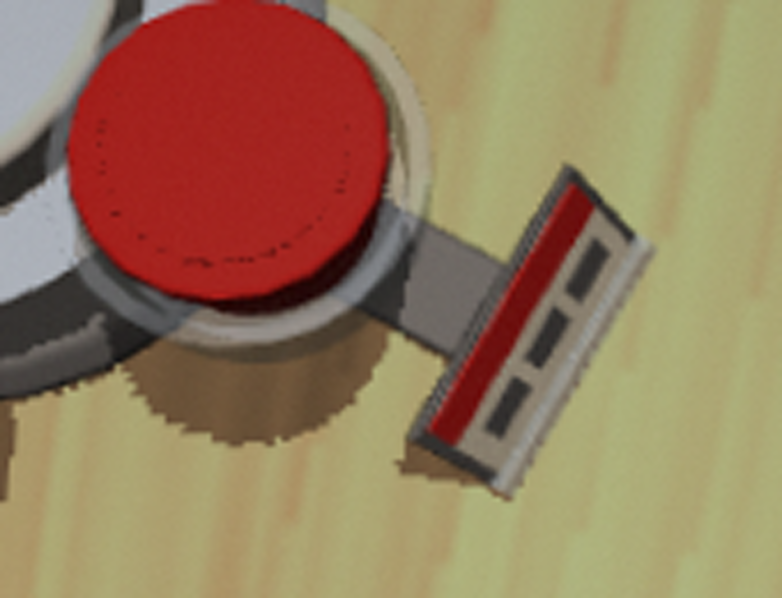

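```bash
python3 - <<'E'
from h import *
m=env.camera_model("wrist")
t=castw(m,[(353.5,35.9),(319.1,95)],.043)[:,:2]; b=castw(m,[(371.7,52.8),(340.9,108)],.006)[:,:2]
print(t,b,np.linalg.norm(t[0]-t[1]),np.linalg.norm(b[0]-b[1]))
for e in (t,b): d=e[0]-e[1]; print("perp",np.degrees(np.arctan2(-d[0],d[1])))
st=castw(m,[(230+425/4.6,222/4.6),(230+510/4.6,265/4.6),(230+385/4.6,320/4.6),(230+450/4.6,362/4.6)],.008)[:,:2]
for e in(st[:2],st[2:]): d=e[1]-e[0]; print("strip",e.tolist(),np.degrees(np.arctan2(d[1],d[0])))
o={'red':(0,0,np.array([.6409,-.0444])),'green':(0,0,np.array([.5412,-.1061])),'blue':(0,0,np.array([.4520,-.0300]))}
q,r=fit(o);print("w9",q,np.degrees(q[2]),r); 
for ax in (q[:2],np.array([.5463,-.0068])):
    for e in(t,b): c=e.mean(0)-ax; print("centre dir",np.degrees(np.arctan2(c[1],c[0])),np.linalg.norm(c))
E
```

```text
[[ 0.7116 -0.0212]
 [ 0.6863 -0.0955]] [[ 0.7401 -0.0295]
 [ 0.7156 -0.1061]] 0.07846648328757475 0.0804333827398632
perp -18.7837583631936
perp -17.750497781070656
strip [[0.6797176285282427, -0.036585186665278144], [0.7038816039893303, -0.04400471451806462]] -17.069059119159586
strip [[0.674135715581419, -0.06498810775965971], [0.6930719257114182, -0.07314703700056822]] -23.30946527818632
w9 [ 0.5488 -0.0064 -0.3902] -22.35898838014081 {'red': [0.4, -0.0], 'green': [-0.0, 0.0], 'blue': [-0.4, 0.0]}
centre dir -19.099911637383205 0.1588753696219381
centre dir -18.91442775706368 0.1893063055658999
centre dir -18.67067543813671 0.16110686492985868
centre dir -18.555552656476728 0.1915409327273954
```

```bash
python3 - <<'E'
from h import *
s=env.get_state(); rows(s,[(.617,-.1025,.23,70),(.617,-.1025,.23,130.2)])
E
```

```text
[2.07, -6.86, -8.95] -59.7
[2.07, -6.86, -8.95] -119.9
```

servo_tool:
  increments:
    - {"offset": [0.2,-0.5,-0.7],"yaw": -6}
    - {"offset": [0.4,-1.4,-1.8],"yaw": -14}
    - {"offset": [0.7,-2.4,-3.1],"yaw": -22}
    - {"offset": [1,-3.4,-4.5],"yaw": -30}
    - {"offset": [1.3,-4.5,-5.9],"yaw": -38}
    - {"offset": [1.6,-5.6,-7.2],"yaw": -46}
    - {"offset": [1.9,-6.4,-8.3],"yaw": -54}
    - {"offset": [2,-6.9,-8.9],"yaw": -62}

```text
clock: 13.55
tcp_pos: [0.6157, -0.103, 0.2304]
orientation: [0.699, 0.106, 0.699, -0.106]
wrist_force: [-0.4, -0.4, 0.3]
finger_gap: 0.0001
```

servo_tool:
  increments:
    - {"offset": [0,0,0],"yaw": -8}
    - {"offset": [0,0,0],"yaw": -16}
    - {"offset": [0,0,0],"yaw": -24}
    - {"offset": [0,0,0],"yaw": -32}
    - {"offset": [0,0,0],"yaw": -40}
    - {"offset": [0,0,0],"yaw": -48}
    - {"offset": [0,0,0],"yaw": -54}
    - {"offset": [0,0,0],"yaw": -58}

```text
clock: 14.35
tcp_pos: [0.6167, -0.1038, 0.2305]
orientation: [0.663, -0.245, 0.663, 0.245]
wrist_force: [-0.3, -0.1, 0.5]
finger_gap: -0.0
```

```bash
python3 chk.py;python3 - <<'E'
from h import *
s=env.get_state(); rows(s,[(.617,-.1,.23,130.2),(.617,-.1,.079,130.2),(.6223,-.0925,.079,130.2)])
E
```

```text
14.35 [ 0.6167 -0.1038  0.2305] ang -54.53715198924296 r 0.12012378635360893 ytool 130.6150087695476 [-0.3075 -0.0678  0.5432]
[0.05, 0.27, 0.27] 0.4
[15.15, 0.27, 0.27] 0.4
[15.16, 0.49, 1.16] 0.4
```

servo_tool:
  increments:
    - {"offset": [2,0.2,0.1],"yaw": 0}
    - {"offset": [4.5,0.4,0.1],"yaw": 0}
    - {"offset": [7,0.4,0.1],"yaw": 0}
    - {"offset": [9.5,0.4,0.1],"yaw": 0}
    - {"offset": [12,0.4,0.1],"yaw": 0}
    - {"offset": [13.5,0.4,0.1],"yaw": 0}
    - {"offset": [14.6,0.4,0.1],"yaw": 0}
    - {"offset": [15.1,0.4,0.1],"yaw": 0}

```text
clock: 15.15
tcp_pos: [0.6145, -0.1006, 0.0784]
orientation: [0.663, -0.243, 0.664, 0.244]
wrist_force: [-1.1, -0.1, 0.1]
finger_gap: 0.0002
```

```bash
python3 chk.py;python3 - <<'E'
from h import *
s=env.get_state(); 
ax=np.array([.547,-.006])
A=lambda a:(*(ax+.1147*np.array([np.cos(np.radians(a)),np.sin(np.radians(a))])),.079,179.2+a)
rows(s,[A(-48.95),A(-47),A(-45.4)])
E
```

```text
15.15 [ 0.6145 -0.1006  0.0784] ang -54.47437779070887 r 0.11618763857898705 ytool 130.30958406228203 [-1.1434 -0.0666  0.0542]
[-0.06, 0.11, 1.12] 0.1
[-0.06, 0.12, 1.51] -1.9
[-0.06, 0.14, 1.83] -3.5
```

servo_tool:
  increments:
    - {"offset": [0,0.05,0.3],"yaw": 0}
    - {"offset": [0,0.1,0.6],"yaw": 0}
    - {"offset": [0,0.1,0.85],"yaw": 0}
    - {"offset": [0,0.1,1.05],"yaw": 0}
    - {"offset": [0,0.1,1.2],"yaw": -0.5}
    - {"offset": [0,0.1,1.35],"yaw": -1.2}
    - {"offset": [0,0.1,1.48],"yaw": -1.8}
    - {"offset": [0,0.1,1.6],"yaw": -2.4}

```text
clock: 15.95
tcp_pos: [0.6268, -0.0908, 0.0795]
orientation: [0.659, -0.257, 0.659, 0.257]
wrist_force: [-0.9, -1.7, 1.3]
finger_gap: 0.0003
```

```bash
python3 chk.py w10; python3 meas.py w10; python3 chk.py
```

```text
15.95 [ 0.6268 -0.0908  0.0795] ang -46.73127615080981 r 0.11647231475145267 ytool 132.62468345992272 [-0.9058 -1.6741  1.2792]
green [ 0.5454 -0.1063] 32.38100051879883 R 0.10034448046664 ang -90.93326836795134 => red -18.933268367951342
16.0 [ 0.627  -0.0906  0.0794] ang -46.59459523607401 r 0.11644644052624463 ytool 132.654680279362 [ 0.7307 -1.6184  0.3372]
```

servo_tool:
  increments:
    - {"offset": [0,0,0.05],"yaw": -0.2}
    - {"offset": [0,0,0.1],"yaw": -0.5}
    - {"offset": [0,0,0.15],"yaw": -0.8}
    - {"offset": [0,0,0.2],"yaw": -1}
    - {"offset": [0,0,0.25],"yaw": -1.2}
    - {"offset": [0,0,0.28],"yaw": -1.4}
    - {"offset": [0,0,0.31],"yaw": -1.5}
    - {"offset": [0,0,0.31],"yaw": -1.5}

```text
clock: 16.8
tcp_pos: [0.6291, -0.0884, 0.0793]
orientation: [0.655, -0.266, 0.655, 0.265]
wrist_force: [0.2, -2.5, -0.0]
finger_gap: -0.0
```

```bash
python3 chk.py w11; python3 meas.py w11
```

```text
16.8 [ 0.6291 -0.0884  0.0793] ang -45.11149615689058 r 0.11635548009805043 ytool 134.09532831645905 [ 0.2304 -2.5154 -0.0106]
green [ 0.5477 -0.1069] 32.3697509765625 R 0.10089345923657295 ang -89.57460301761404 => red -17.574603017614038
```

servo_tool:
  increments:
    - {"offset": [0,0,-0.3],"yaw": 0}
    - {"offset": [0,0,-0.7],"yaw": 0}
    - {"offset": [-2,0,-0.9],"yaw": 0}
    - {"offset": [-5,0,-0.9],"yaw": 0}
    - {"offset": [-8,0,-0.9],"yaw": 0}
    - {"offset": [-11,0,-0.9],"yaw": 0}
    - {"offset": [-14,0,-0.9],"yaw": 0}
    - {"offset": [-16,-0.5,-1.2],"yaw": 0}

```text
clock: 17.65
tcp_pos: [0.6238, -0.0999, 0.2417]
orientation: [0.656, -0.266, 0.655, 0.265]
wrist_force: [0.8, -0.2, -0.3]
finger_gap: 0.0002
```

```bash
python3 - <<'E'
from h import *
s=env.get_state(); print(s["clock"],s["tcp_pos"]); rows(s,[(.675,-.19,.25,10)])
E
```

```text
17.65 [ 0.6238 -0.0999  0.2417]
[-0.83, -10.04, -2.6] 124.1
```

servo_tool:
  increments:
    - {"offset": [-0.1,-0.6,-0.2],"yaw": 6}
    - {"offset": [-0.2,-1.8,-0.5],"yaw": 14}
    - {"offset": [-0.3,-3.2,-0.9],"yaw": 22}
    - {"offset": [-0.5,-4.8,-1.3],"yaw": 30}
    - {"offset": [-0.6,-6.4,-1.7],"yaw": 38}
    - {"offset": [-0.7,-8,-2.1],"yaw": 46}
    - {"offset": [-0.8,-9.2,-2.4],"yaw": 54}
    - {"offset": [-0.8,-10,-2.6],"yaw": 62}

```text
clock: 18.45
tcp_pos: [0.6747, -0.1911, 0.2467]
orientation: [0.698, 0.112, 0.698, -0.112]
wrist_force: [-0.9, 0.2, 0.2]
finger_gap: 0.0002
```

servo_tool:
  increments:
    - {"offset": [0,0,0],"yaw": 8}
    - {"offset": [0,0,0],"yaw": 16}
    - {"offset": [0,0,0],"yaw": 24}
    - {"offset": [0,0,0],"yaw": 32}
    - {"offset": [0,0,0],"yaw": 40}
    - {"offset": [0,0,0],"yaw": 48}
    - {"offset": [0,0,0],"yaw": 56}
    - {"offset": [0,0,0],"yaw": 62}

```text
clock: 19.25
tcp_pos: [0.6743, -0.1901, 0.2468]
orientation: [0.54, 0.455, 0.541, -0.455]
wrist_force: [-0.3, 0.6, 0.1]
finger_gap: -0.0002
```

```bash
python3 chk.py; python3 chk.py w12; python3 - <<'E'
from h import *
p,d=env.read_camera("top"); cv2.imwrite("pics/top12.png",p[:,:,::-1])
m=env.camera_model("top")
o=lids(p,m,(265,145,375,250))
for k,v in o.items(): print(k,v[0],v[1],v[2])
q,r=fit(o); print(q,np.degrees(q[2]),r)
E
```

```text
19.25 [ 0.6743 -0.1901  0.2468] ang -55.33873083163189 r 0.22377359996541246 ytool 9.804653807103733 [-0.2881  0.5781  0.0719]
19.25 [ 0.6743 -0.1901  0.2468] ang -55.33873083163189 r 0.22377359996541246 ytool 9.804653807103733 [-0.2881  0.5781  0.0719]
red [327.247 160.503] 328 [ 0.6396 -0.0401]
yellow [286.1656 210.6844] 320 [0.4902 0.0757]
green [344.8844 191.7891] 147 [ 0.5492 -0.0933]
blue [324.0431 224.9969] 325 [ 0.4514 -0.0347]
[ 0.5475 -0.003  -0.3261] -18.686148812954183 {'red': [2.6, 5.0], 'yellow': [-0.5, 2.8], 'green': [-2.8, -9.8], 'blue': [0.7, 1.9]}
```

View pics/w12.png

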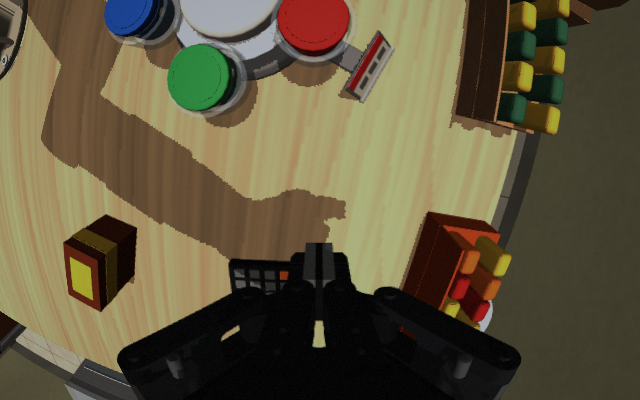

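View pics/top12.png

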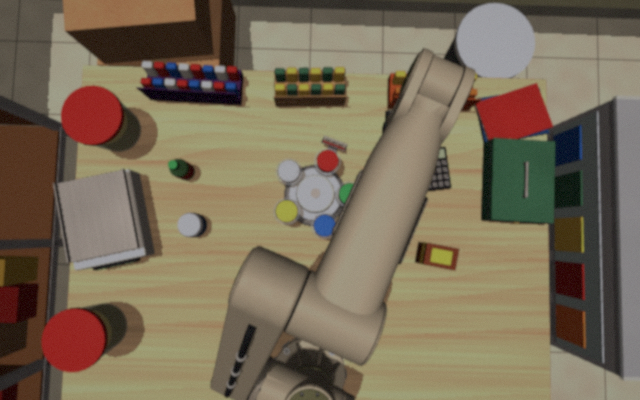

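```bash
python3 - <<'E'
from h import *
p=cv2.imread("pics/top12.png")[:,:,::-1].copy(); m=env.camera_model("top")
o=lids(p,m,(265,145,375,250)); q,r=fit(o,['red','yellow','blue']); print("top",q,np.degrees(q[2]),r)
ax0=np.array([.5463,-.0068])
for k,a in(('red',0),('yellow',144),('blue',-144)):
    c=o[k][2]-ax0; print(k,np.degrees(np.arctan2(c[1],c[0]))-a)
p=cv2.imread("pics/w12.png"); c=p[0:120,150:400]; cv2.imwrite("pics/crop12.png",cv2.resize(c,None,fx=3.2,fy=3.2,interpolation=cv2.INTER_CUBIC))
# wrist: circles by green/blue lids
p=p[:,:,::-1].copy(); m=env.camera_model("wrist")
hsv=cv2.cvtColor(p,cv2.COLOR_RGB2HSV);H,S,V=[hsv[...,i].astype(int) for i in range(3)]
for k,c,(x0,y0,x1,y1) in (('red',(H<8)|(H>172),(260,0,352,70)),('green',(H>45)&(H<80),(150,30,245,120)),('blue',(H>100)&(H<125),(95,0,170,45))):
    mk=np.zeros(H.shape,np.uint8); mk[y0:y1,x0:x1]=(c&(S>140)&(V>110))[y0:y1,x0:x1]
    cs,_=cv2.findContours(mk,0,1); pts=max(cs,key=len)[:,0,:]; pts=pts[pts[:,1]>1]
    P=castw(m,pts,.116)[:,:2]; h=cv2.convexHull((P*1000).astype(np.float32))[:,0]/1000
    s=least_squares(lambda q:np.hypot(*(h-q).T)-.0318,h.mean(0),loss='soft_l1',f_scale=.0005); print(k,s.x,np.abs(s.fun).mean()); o[k]=(0,0,s.x)
q,r=fit(o,['red','green','blue']); print("wrist",q,np.degrees(q[2]),r)
E
```

```text
top [ 0.5465 -0.0066 -0.343 ] -19.651952559901286 {'red': [1.0, -0.2], 'yellow': [-0.1, 0.2], 'blue': [-0.9, -0.1]}
red -19.63692288260819
yellow -19.779675376437993
blue -19.614784273716026
red [ 0.6423 -0.0382] 0.0004267653525730791
green [ 0.545  -0.1052] 0.0008725308645209484
blue [ 0.4528 -0.0337] 0.00064384192978591
wrist [ 0.5481 -0.0051 -0.3401] -19.484211794452346 {'red': [0.1, -0.2], 'green': [0.5, 0.1], 'blue': [-0.6, 0.1]}
```

View pics/crop12.png

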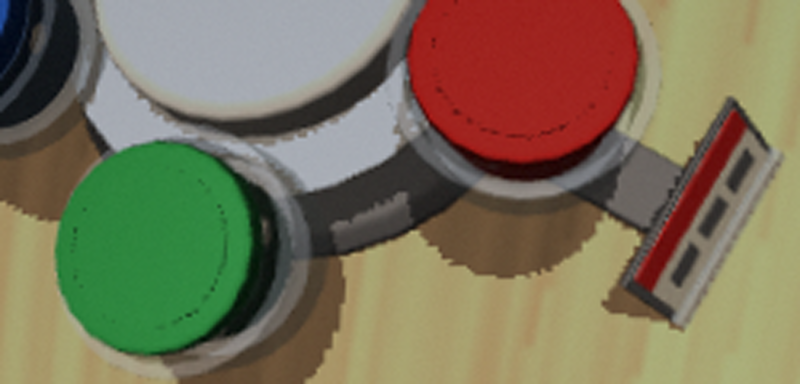

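```bash
python3 -c "
from workcell import env
print(env.hand_in(), env.get_state()['clock'])"
```

```text
the job is handed in; nothing more can be done
the job is handed in; nothing more can be done
```

The red-lidded jar now stands at the front behind the price ticket, and the job is handed in at about 19 s of the 48 s allowed.

**What I did:** With the gripper shut, I let the fingertips down into the gap behind the red jar's cup. I pushed the cup round counter-clockwise by about 71°, at 15°/s or less with roughly 2 to 4 N of contact force. I then lifted clear, measured, and went back for one slow correction of about 3.5° before withdrawing.

**Last checks:**
- **Alignment:** the red cup is at -19.7° in the top camera and -19.5° in the wrist camera. The ticket is at about -19° (readings from -18.6° to -19.4°), so the jar is within about 1° (1 to 2 mm) of square.
- **Jars and other goods:** all five jars looked upright in their cups, and the other goods looked unmoved by eye in the pictures. The fingers were well clear of everything.

**Disagreements:** the cameras disagreed by up to 4 mm on some positions. My quick wrist-camera estimate of the tray angle, taken during the push, read about 1.5 to 2° too far. I corrected for that using fits to several lids at once. A few single-edge readings of the ticket's direction, taken along its short edges, ranged from -17° to -23°, so I gave them little weight.

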